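# Snap the retaining clip back on the edge sander's idler axle

## Task

The idler roller of the small edge sander is back on its axle: pick up the black retaining clip from the bench and push it sideways, open side first, into the groove of the axle just above the washer until it is snapped fully home, then let go of it. It should sit level and centred round the axle; work without knocking the plane, the jar or the screwdriver about.

Things in the scene. Friction and masses are not known exactly. Their poses are not given: they have to be found in the camera images.
- clip_bore (a point): Black nylon retaining clip, about 20 g, flat on the bench at first: a C-shaped ring 5 mm thick with a straight tab. This point is the bore's centre, 2.5 mm above the underside. +x points out of the C's open mouth, -x along the tab, z up along the ring's axis. Bore 15 mm, ring 29 mm across. Behind it a solid cross bar, x -20 to -13 mm, 27 mm wide, 5 mm thick.
- clip_mouth (a point): The narrowest place of the clip's mouth, 6 mm ahead of clip_bore, same axes: 11.4 mm wide between the ends of the two springy arms, then flared lead-in horns 18 mm apart that end 12 mm ahead of clip_bore. Each arm must spread 1.3 mm to pass the axle's neck (about 7 N of push, then it pulls itself home). The arms cannot spread if the ring is squeezed: hold it by the tab.
- clip_tab (a point): The centre of the clip's gripping tab, 6 mm above the clip's underside (half-way up) and 32 mm behind clip_bore; same axes. The tab is a bar 12 mm wide (along y), 12 mm high and 24 mm long: from the cross bar, 20 mm behind clip_bore, to 44 mm behind it. Fingers on the tab may bear against the cross bar when pushing.
- axle_groove (a point): Centre of the groove in the idler's fixed upright axle, half-way up, 154 mm above the bench. z up, +x level towards the drive drum. Axle 20 mm across; groove 8 mm high (150 to 158 mm) with a neck 14 mm across, open all round: the clip may come from any side. Above it stands the axle's end, up to 172 mm. A seated clip lying on the washer has clip_bore 1.5 mm below this point.
- washer_top (a point): Centre of the top face of the steel washer under the groove, 150 mm above the bench: 42 mm across, flat, level with the groove's lower edge, so a clip can be slid along it into the groove. Fixed.
- sander: Grey bench edge sander, fixed, its belt taken off. Origin on the bench under the idler's axle; +x towards the drive drum 188 mm away, +y to the side of the platen and work rest. Housing x -50 to 260, y -65 to 75 mm, 60 mm high. Idler: bright aluminium roller that turns freely, 50 mm across, top 142 mm. The drum, platen and all else are below 158 mm.
- finger_plane_center (a point): Bystander: small brass finger plane, 62 x 26 mm, 35 mm high, loose on the bench; point at its middle, 12 mm up.
- varnish_jar_center (a point): Bystander: small amber glass jar with a brass lid, 48 mm across, 62 mm high, loose on the bench; point at its middle, 30 mm up.
- screwdriver_center (a point): Bystander: screwdriver with a wooden handle, 190 mm long along its x, 26 mm thick, loose on the bench; point at its middle.
Things that resemble listed ones, but are neither listed nor needed, are in the scene too. Several things look just like the part that bears clip_bore: the one meant starts nearest to the robot's base.

How it is judged (in metres and radians):
At the end, for the whole second after the job is handed in: The clip is snapped into the groove: the centre of its bore is within 2 mm of the axle's centre line and within 3 mm of the groove's mid-height, it lies level within 0.15 rad, and it has been let go (horizontal distance between clip_bore and axle_groove below 0.002 m and z of clip_bore in the frame of axle_groove between -0.003 and 0.003 m and angle between clip_bore's own z axis and vertical below 0.15 rad); the robot touches nothing.
It fails at once if a bystander (plane, jar or screwdriver) is shifted by more than 30 mm or the jar is tipped (distance of any of finger_plane_center, varnish_jar_center, screwdriver_center from where it was at the start of the episode above 0.03 m or angle between varnish_jar_center's own z axis and vertical above 0.5 rad).
It also fails if it takes over 38 s, if anything falls off the work surface, if the arm or the gripper's body presses on something with over 40 N, if the wrist force passes 120 N, or if a joint passes its speed limit or range.

## Robot

A 6-joint arm with a two-finger parallel gripper is mounted at the origin on the work surface. World frame = base frame: x ahead of the robot, y to its left, z up, the work surface at z = 0. Lengths are in mm, angles in rad, forces in N, time in s.
With the tool pointing down it reaches from about 400 to 825 mm from the base axis. Payload 7 kg.
Tool frame: the origin (TCP) lies midway between the tips of the shut fingers; the grasp point (between the pads) lies 19 mm behind it; z points along the fingers, y is the direction in which the jaws open and shut (so a half turn about z gives the same grasp; the last joint's range is limited). The gripper opens to 85 mm and grips with 20 to 120 N. Pads are 22 mm wide; open, the fingers measure 114 mm over their backs; the gripper's body (76 mm by 85 mm) begins 54 mm behind the grasp point. The pads swing forward as they close: fully open they stand 13 mm farther back than shut.
Start: joints at [1.425, 0.359, 0.012, 0, -1.224, -0.288], TCP at [283.723, 612.451, 231.302] pointing down, gripper open.
Joint ranges: [-3.07, 3.07], [-1.43, 2.12], [-1.02, 1.25], [-3.03, 1.67], [-3.05, -0], [-3.03, 3.03]. Speed limits (rad/s): [2.39, 2.39, 3.01, 3.14, 3.14, 3.14].

## Interface

Orientations are given as a unit quaternion [w, x, y, z].
In Python, from plant import ctrl, imaging, ticket gives the robot as it stands. The module is installed in compiled form; this text tells all that it offers.
- The arm moves only by the tool jog_arm, never from a script. Its argument "deltas" is a list of rows, each a list of 5 numbers: the opening, from 0 (shut) to 1 (fully open), then the shift along the world's x, y, z in m, then the turn about the world's z in degrees. In form: [[fingers, x, y, z, spin], ...]. A call has exactly 5 rows; each row is the pose to reach, as a shift and turn from the pose commanded when the call began; what a row does not reach only later rows make up. A row lasts 1/8 s, in which the tool goes at most 62.5 mm and 10.7 degrees, less where a joint would pass 70% of its speed; a pose out of reach is approached as far as the arm can. A call with a gripper value outside its range is refused whole. The fingers move at their own pace and stop on an object; "squeeze" is the grip in N (left out, the last holds). Time passes only in rows, so rows that repeat a pose let the fingers close, or fill a call up. It gives the time, the measured TCP pose, the force and the opening at its end, in the units of the state.
- ctrl.get_state(): the state, without advancing time (a new reading comes with each control period).
- imaging.snapshot(name): name is "scene" or "top" or "wrist"; returns a dict with "pixels" (400x640x3 uint8, red, green, blue), "fx", "fy", "cx", "cy" (pixels), "distortion" ([k1, k2, p1, p2, k3] as OpenCV has them; the pictures are not rectified), "extrinsics" (4x4, takes a point from world to camera coordinates); the wrist camera has in their place "T_tool_cam" (4x4, takes a point from camera to tool coordinates, whose origin is the TCP and whose axes are the flange's). Camera axes: x right, y up, looking along -z (the intrinsics and any distortion apply to the point x, -y, -z); pixel columns grow to the right and rows downward; lengths in mm; the calibration is good to about 2 mm. A picture is of the moment at which its call begins: read the wrist's pose just before it. There is no depth.
- ticket.finish_job(): hands the job in, once; it reports no verdict.
The state is a dict: "t": time; "joints": joint angles; "joint_vel": joint speeds; "tau": joint torques, N m; "position": TCP position; "ee_rot": TCP orientation; "ft_force": force on the tool from outside, world axes, zero at the start; "wrist_torque": the same for the moment, N m; "gripper_width": finger opening in mm.
Only numpy, scipy, OpenCV 4.12 (cv2) and the standard library are available. Lean on these libraries where they do the work, as an engineer would, in place of code of your own. Each camera call takes 0.05 s, during which the arm holds its last target.

## Working session

There is one attempt and no reset: what is moved stays moved. The work goes in short steps, Python scripts to look and compute and a tool call to move; the robot and the scene stay as the last step left them, time stands still between calls to the robot, and variables do not carry over. Pictures are saved under pics/ and viewed, and the job is handed in when it is done.

Besides the shell and the picture viewer there is one more tool, called after ">>>" in YAML: its name, and indented under it one key for each argument. jog_arm: Moves the arm, as the interface text tells. Its arguments: {"type":"object","properties":{"deltas":{"type":"array"},"squeeze":{"type":"number"}},"required":["deltas"]}

```bash
mkdir -p pics
cat > h.py <<'E'
import numpy as np, cv2
from plant import ctrl, imaging, ticket
from scipy.spatial.transform import Rotation as R
def snap(name,out=None):
    st=ctrl.get_state(); s=imaging.snapshot(name)
    s['st']=st
    if out: cv2.imwrite('pics/'+out,s['pixels'][:,:,::-1])
    np.save('pics/'+(out or name)+'.npy',s,allow_pickle=True)
    return s
def load(n): return np.load('pics/'+n+'.npy',allow_pickle=True).item()
def cam(s):
    K=np.array([[s['fx'],0,s['cx']],[0,s['fy'],s['cy']],[0,0,1.]]); D=np.array(s['distortion'],float)
    if 'extrinsics' in s: E=np.array(s['extrinsics'],float)
    else:
        q=s['st']['ee_rot']; T=np.eye(4); T[:3,:3]=R.from_quat([q[1],q[2],q[3],q[0]]).as_matrix(); T[:3,3]=s['st']['position']
        E=np.linalg.inv(T@np.array(s['T_tool_cam']))
    return K,D,E
def ray(s,uv):
    K,D,E=cam(s); p=cv2.undistortPoints(np.array(uv,float).reshape(-1,1,2),K,D)[:,0]
    d=np.c_[p[:,0],-p[:,1],-np.ones(len(p))]@E[:3,:3]
    o=-E[:3,:3].T@E[:3,3]; return o,d
def onz(s,uv,z):
    o,d=ray(s,uv); return o+d*((z-o[2])/d[:,2])[:,None]
def proj(s,P):
    K,D,E=cam(s); c=np.array(P,float).reshape(-1,3)@E[:3,:3].T+E[:3,3]
    c=c*[1,-1,-1]; return cv2.projectPoints(c,np.zeros(3),np.zeros(3),K,D)[0][:,0]
def crop(s,u,v,w,h,k,out):
    im=s['pixels'][v:v+h,u:u+w,::-1]; cv2.imwrite('pics/'+out,cv2.resize(im,None,fx=k,fy=k,interpolation=cv2.INTER_CUBIC))
E
python3 - <<'E'
from h import *
np.set_printoptions(precision=3,suppress=True)
print(ctrl.get_state())
for n in ['scene','top','wrist']:
    s=snap(n,n+'0.png'); K,D,E=cam(s); print(n,-E[:3,:3].T@E[:3,3],s['fx'],D)
E
```

```text
{'t': 0.0, 'joints': array([ 1.425,  0.359,  0.011, -0.   , -1.224, -0.288]), 'joint_vel': array([-0.001,  0.002, -0.001,  0.002, -0.001,  0.001]), 'tau': array([  0.   , -58.331,  29.342,   6.936,  -0.006,  -0.   ]), 'position': array([283.518, 612.027, 230.369]), 'ee_rot': array([ 0.001,  0.977, -0.215, -0.   ]), 'ft_force': array([0.967, 0.035, 0.536]), 'wrist_torque': array([-0.012, -0.037, -0.005]), 'gripper_width': 85.12944801171939}
scene [1046.864 -175.013  793.309] 406.5941096811513 [-0.001  0.     0.     0.     0.   ]
top [ 435.421 -127.326 1165.351] 454.2731728122767 [0.017 0.    0.    0.    0.   ]
wrist [358.131 577.313 373.387] 316.93538200911433 [-0.063  0.     0.     0.     0.   ]
```

View pics/scene0.png

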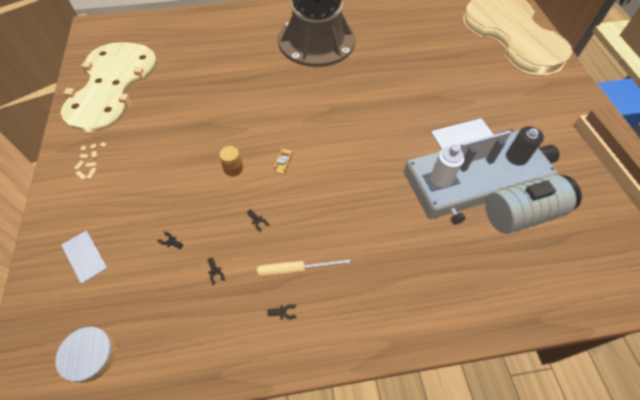

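View pics/top0.png

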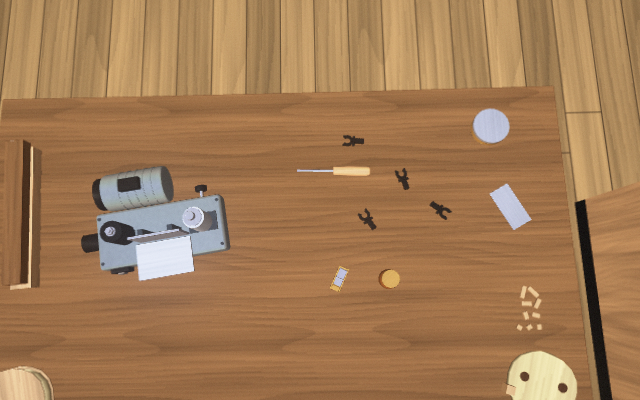

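View pics/wrist0.png

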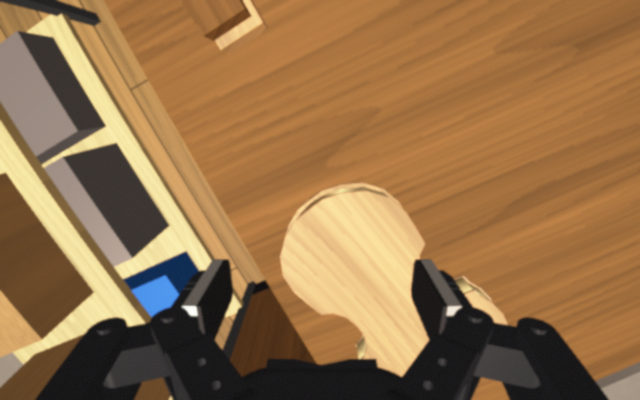

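Run:
```python
from h import *
np.set_printoptions(precision=1,suppress=True)
s=load('top0.png'); im=s['pixels'].astype(int)
m=(im.max(2)<60).astype(np.uint8)
n,l,st,c=cv2.connectedComponentsWithStats(m)
for i in range(1,n):
    if 20<st[i,4]<600 and st[i,0]>290:
        w=onz(s,c[i],5)[0]; print('top',st[i],c[i],w,np.hypot(*w[:2]))
crop(s,330,125,130,115,6,'topclips.png')
sc=load('scene0.png'); im=sc['pixels'].astype(int)
m=(im.max(2)<60).astype(np.uint8)
n,l,st,c=cv2.connectedComponentsWithStats(m)
for i in range(1,n):
    if 20<st[i,4]<600 and st[i,0]<400 and st[i,1]>150:
        w=onz(sc,c[i],5)[0]; print('scene',st[i],c[i],w,np.hypot(*w[:2]))
crop(s,80,150,160,140,5,'topsander.png')
crop(sc,390,110,210,130,3.8,'scenesander.png')
for n,uv,z in [('plane',(340,279),30),('jar',(390,279),62),('sd',(370,171),13),('sdtip',(298,171),13)]: print(n,onz(s,uv,z))
```

```text
top [344 136  20  10  84] [353.8 140.4] [ 806.2 -202.8    5. ] 831.3702937145679
top [396 169  13  21  91] [403.2 179.5] [ 696.6 -328.1    5. ] 770.0380224257314
top [431 202  20  17 103] [439.3 208.7] [ 617.3 -416.6    5. ] 744.7339606444399
top [359 210  17  19  75] [368.  219.6] [ 593.3 -232.1    5. ] 637.0375946340401
plane [[ 444.3 -155.3   30. ]]
jar [[ 441.6 -273.7   62. ]]
sd [[ 719.6 -241.7   13. ]]
sdtip [[724.2 -54.   13. ]]
```

View pics/topclips.png

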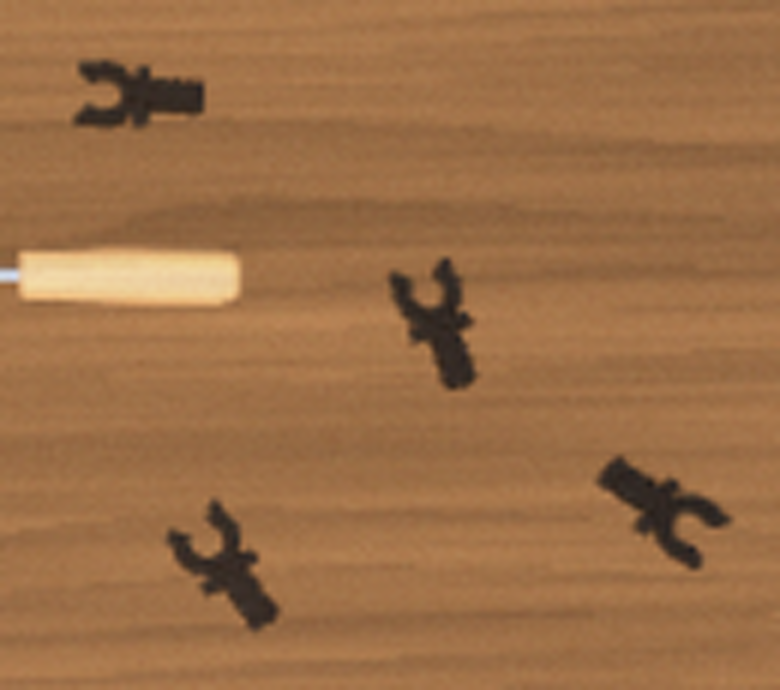

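View pics/topsander.png

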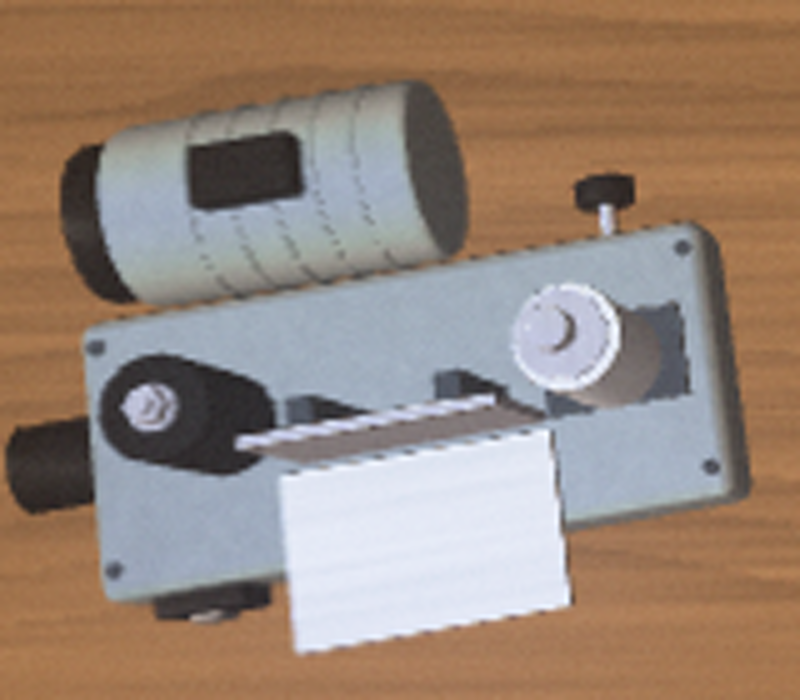

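View pics/scenesander.png

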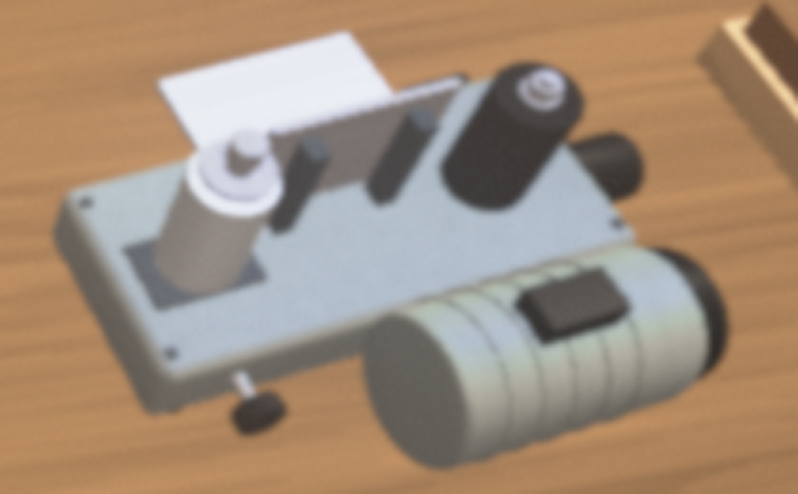

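Black clips, top-view pixels: A (354,140) at 831 mm from the base, B (403,180) at 770, C (439,209) at 745 and D (368,220) at 637. D fits the description because it starts nearest the base. The crop shows it with its mouth pointing up-left and its tab down-right. Next I'll enlarge D and measure the axle.

Run:
```python
from h import *
np.set_printoptions(precision=1,suppress=True)
s=load('top0.png'); sc=load('scene0.png')
crop(s,350,200,40,40,10,'clipD.png')
crop(s,175,195,50,45,14,'axt.png'); crop(sc,425,135,50,50,12,'axs.png')
a=onz(s,[191.5,215.5],172); print('axle top',a)
print(proj(sc,a))
# clip features
print('tab',onz(s,[372.2,225],12),'horns',onz(s,[362,212.2],5))
```

```text
axle top [[588.8 172.7 172. ]]
[[451.2 146.7]]
tab [[ 578.1 -241.7   12. ]] horns [[ 612.8 -217.5    5. ]]
```

View pics/axt.png

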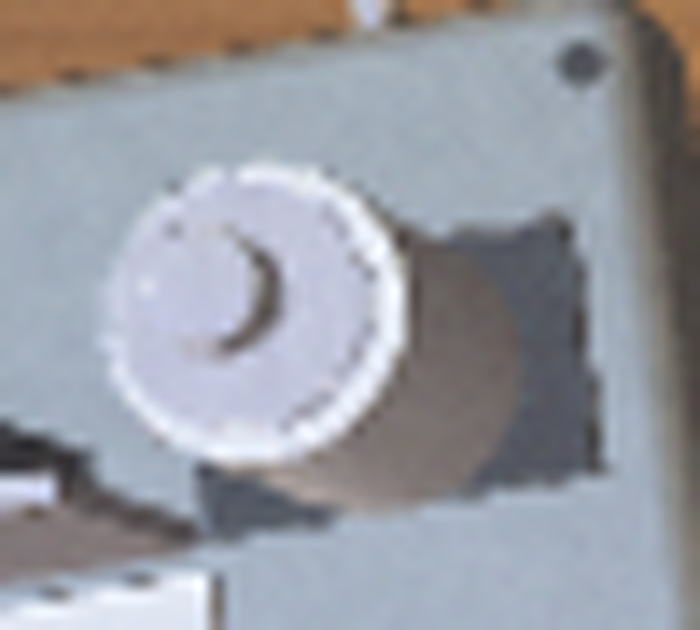

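View pics/axs.png

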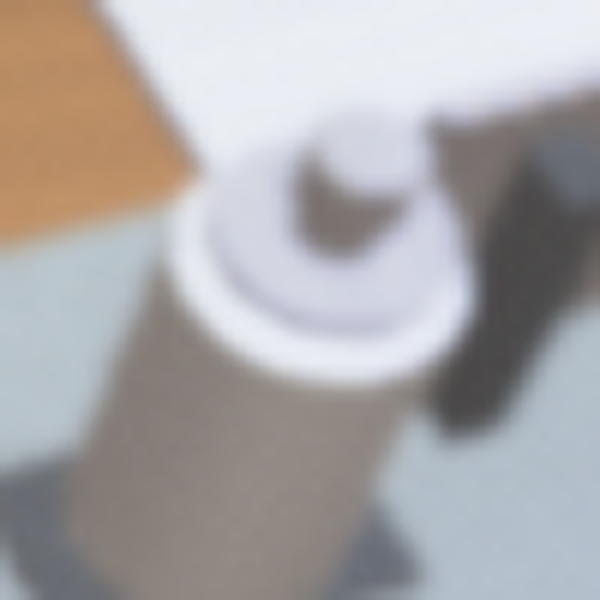

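View pics/clipD.png

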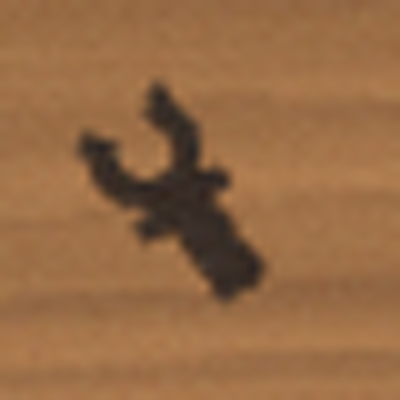

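Clip D is confirmed in the crop: mouth up-left, tab centre at about top pixel (372,225), roughly (578,-242) in world. The axle is near (590,175). I'll move over the clip now.

>>> jog_arm:
  deltas:
    - [1, 0.02, -0.058, 0, -8]
    - [1, 0.04, -0.116, 0, -16]
    - [1, 0.06, -0.174, 0, -24]
    - [1, 0.08, -0.232, 0, -32]
    - [1, 0.1, -0.29, 0, -40]

```text
t: 0.78
position: [383.9, 320.5, 231.3]
ee_rot: [-0.0, 0.843, -0.538, -0.0]
ft_force: [2.7, 0.1, 0.3]
gripper_width: 85.4
```

>>> jog_arm:
  deltas:
    - [1, 0.02, -0.058, 0, -8]
    - [1, 0.04, -0.116, 0, -16]
    - [1, 0.06, -0.174, 0, -24]
    - [1, 0.08, -0.232, 0, -32]
    - [1, 0.1, -0.29, 0, -40]

```text
t: 1.4
position: [484.0, 30.5, 231.5]
ee_rot: [0.0, -0.608, 0.794, -0.0]
ft_force: [0.9, 1.0, -0.6]
gripper_width: 85.6
```

>>> jog_arm:
  deltas:
    - [0.5, 0.02, -0.058, -0.01, -8]
    - [0.5, 0.04, -0.116, -0.02, -16]
    - [0.5, 0.06, -0.174, -0.03, -24]
    - [0.5, 0.08, -0.232, -0.03, -32]
    - [0.5, 0.094, -0.274, -0.03, -37]

```text
t: 2.02
position: [577.9, -244.1, 200.5]
ee_rot: [-0.0, -0.324, 0.946, 0.0]
ft_force: [0.9, -0.3, 0.9]
gripper_width: 42.7
```

Run:
```python
from h import *
np.set_printoptions(precision=3,suppress=True)
s=snap('wrist','wrist1.png'); st=s['st']; print(st['t'],st['position'],st['ee_rot'],st['joints'])
print(proj(s,[[578,-242,12],[603,-222,5]]))
```

```text
2.025 [ 577.875 -244.107  200.544] [-0.    -0.324  0.946  0.   ] [-0.089  0.302 -0.142  0.    -1.127 -0.821]
[[323.817 174.679]
 [324.113 200.801]]
```

View pics/wrist1.png

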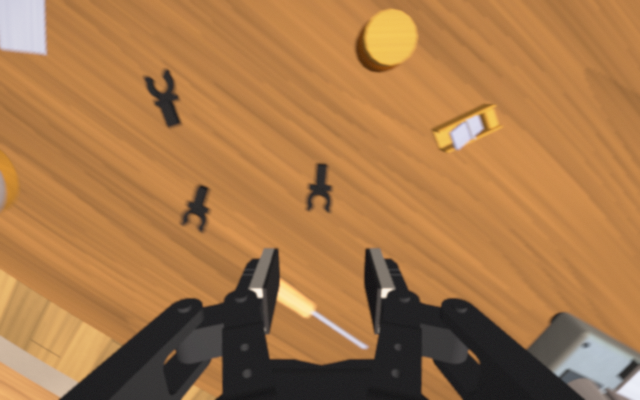

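The wrist picture shows clip D at pixel (320,188), with the tab up at (322,172) and the horns down at (318,208). Its yaw is nearly aligned with the jaws. The jar is at (390,40) and the plane at (465,130), both clear. Now I'll measure it finely.

```bash
cat > clip.py <<'E'
from h import *
def meas(s,x0,y0,x1,y1,out):
    im=s['pixels'][y0:y1,x0:x1].astype(np.float32)
    k=8; big=cv2.resize(im.max(2),None,fx=k,fy=k,interpolation=cv2.INTER_CUBIC)
    m=(big<80).astype(np.uint8)
    n,l,st,c=cv2.connectedComponentsWithStats(m); i=1+np.argmax(st[1:,4]); m=(l==i)
    cs,_=cv2.findContours(m.astype(np.uint8),cv2.RETR_EXTERNAL,cv2.CHAIN_APPROX_NONE)
    c=max(cs,key=len)[:,0].astype(float); px=(c+.5)/k-.5+[x0,y0]
    vis=cv2.resize(s['pixels'][y0:y1,x0:x1,::-1],None,fx=k,fy=k,interpolation=cv2.INTER_CUBIC)
    cv2.drawContours(vis,[c.astype(int).reshape(-1,1,2)],-1,(0,255,0),1); cv2.imwrite('pics/'+out,vis)
    ys,xs=np.nonzero(m); return px,(np.c_[xs,ys]+.5)/k-.5+[x0,y0]
E
python3 - <<'E'
from clip import *
np.set_printoptions(precision=2,suppress=True)
s=load('wrist1.png'); px,fill=meas(s,295,155,345,220,'c1.png')
W=onz(s,px,5)[:,:2]; F=onz(s,fill,5)[:,:2]
h=np.deg2rad(38.)
for it in range(3):
    ex=np.array([np.cos(h),np.sin(h)]); ey=np.array([-ex[1],ex[0]])
    a=F@ex; b=F@ey; lo,hi=a.min(),a.max()
    # centreline: mid of width in tab (lo+3..lo+21) and in ring part
    t=[];
    for q in np.arange(lo+2,hi-2,1.):
        k=abs(a-q)<.5
        t.append((q,(b[k].min()+b[k].max())/2,b[k].max()-b[k].min()))
    t=np.array(t); p=np.polyfit(t[:,0],t[:,1],1); h+=np.arctan(p[0])
print('heading',np.rad2deg(h),'len',hi-lo); print(np.c_[t[:,0]-lo,t[:,1:]][::3])
bm=t[:,1].mean(); print('bore by length', (lo+44)*ex+bm*ey,(hi-12)*ex+bm*ey,'tab',(lo+12)*ex+bm*ey)
E
```

```text
heading 33.01154425977682 len 52.8978720882472
[[   2.   -520.82    8.76]
 [   5.   -521.      8.35]
 [   8.   -521.      8.56]
 [  11.   -520.99    8.53]
 [  14.   -520.97    8.46]
 [  17.   -520.98    8.2 ]
 [  20.   -520.96    8.39]
 [  23.   -519.42   12.25]
 [  26.   -520.8    22.13]
 [  29.   -521.15   20.83]
 [  32.   -520.64   16.57]
 [  35.   -520.87   20.37]
 [  38.   -520.85   22.58]
 [  41.   -521.11   23.64]
 [  44.   -521.01   24.01]
 [  47.   -520.94   23.42]
 [  50.   -520.87   22.54]]
bore by length [ 608.09 -226.09] [ 605.49 -227.78] tab [ 581.26 -243.53]
```

View pics/c1.png

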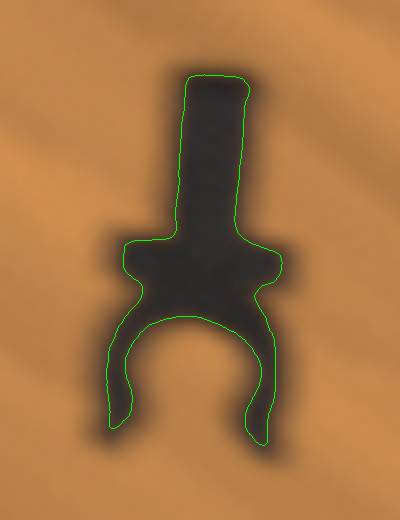

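Heading is 33°, the tab centre is near (580,-244) and the bore near (607,-227). The apparent length of 53 mm against 56 mm fits the tight threshold. I'll lower, correct the yaw, settle and look again.

>>> jog_arm:
  deltas:
    - [0.5, 0, 0, -0.04, -5]
    - [0.5, 0, 0, -0.08, -5]
    - [0.5, 0, 0, -0.09, -5]
    - [0.5, 0, 0, -0.09, -5]
    - [0.5, 0, 0, -0.09, -5]

```text
t: 2.7
position: [578.9, -241.7, 113.1]
ee_rot: [0.001, -0.286, 0.958, -0.001]
ft_force: [-0.4, 0.5, -0.4]
gripper_width: 42.7
```

```bash
cat >> clip.py <<'E'
def solve(s,box,out,th=33.,z=5):
    px,fill=meas(s,*box,out)
    F=onz(s,fill,z)[:,:2]; h=np.deg2rad(th)
    for it in range(4):
        ex=np.array([np.cos(h),np.sin(h)]); ey=np.array([-ex[1],ex[0]])
        a=F@ex; b=F@ey; lo,hi=a.min(),a.max(); t=[]
        for q in np.r_[np.arange(lo+2,lo+19,1.),np.arange(lo+32,hi-3,1.)]:
            k=abs(a-q)<.5; t.append((q,(b[k].min()+b[k].max())/2,b[k].max()-b[k].min()))
        t=np.array(t); p=np.polyfit(t[:,0],t[:,1],1); h+=np.arctan(p[0])
    L=(lo+hi)/2+16; bm=t[:,1].mean()
    print('heading',np.rad2deg(h),'len',hi-lo,'tabw',t[:15,2].mean(),'ringw',t[17:,2].max()); print('bore',L*ex+bm*ey,'tab-33',(L-33)*ex+bm*ey)
E
python3 - <<'E'
from clip import *
np.set_printoptions(precision=2,suppress=True)
s=snap('wrist','wrist2.png'); st=s['st']; print(st['t'],st['position'],st['ee_rot'],st['joint_vel'])
u=proj(s,[[580,-244,6],[607,-227,5]]);print(u)
E
```

```text
2.7 [ 578.91 -241.66  113.13] [ 0.   -0.29  0.96 -0.  ] [-0.   -0.01 -0.   -0.    0.    0.  ]
[[319.94 195.95]
 [319.39 230.7 ]]
```

View pics/wrist2.png

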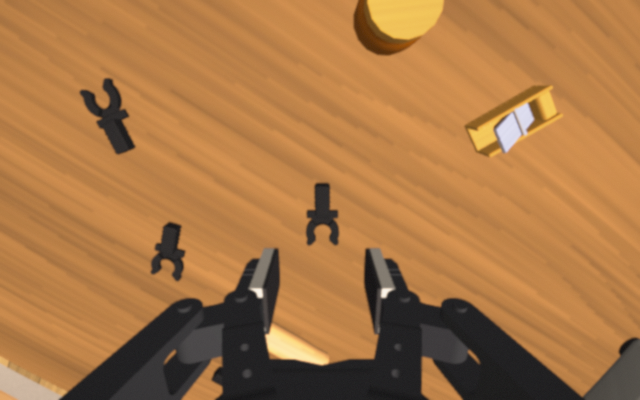

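Clip D is at (322,213), aligned with the jaws.

```bash
sed -i 's/big<80/big<95/' clip.py
python3 - <<'E'
from clip import *
np.set_printoptions(precision=2,suppress=True)
s=load('wrist2.png'); solve(s,(297,175,347,252),'c2.png')
for i in range(3): print(ctrl.get_state()['position'])
w=load('wrist1.png'); solve(w,(295,155,345,220),'c1b.png')
E
```

```text
heading 33.495020400141534 len 55.56860676982757 tabw 11.65051475887623 ringw 27.309829141302487
bore [ 606.58 -224.58] tab-33 [ 579.06 -242.79]
[ 578.88 -241.62  113.15]
[ 578.88 -241.62  113.15]
[ 578.88 -241.62  113.15]
heading 33.0484207643832 len 54.027667563517525 tabw 9.490185580911042 ringw 25.1149571964595
bore [ 606.96 -226.86] tab-33 [ 579.3  -244.86]
```

View pics/c2.png

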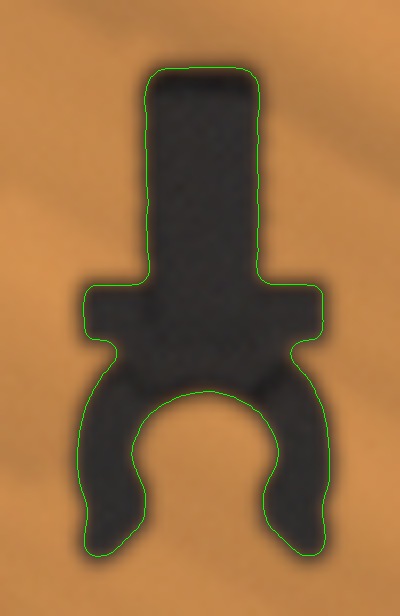

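Run:
```python
from clip import *
s=load('wrist2.png')
ex=np.array([np.cos(np.deg2rad(33.3)),np.sin(np.deg2rad(33.3))])
b=onz(s,[[297+(200/8),175+284/8]],5)[0,:2]; h=onz(s,[[322,175+556/8]],5)[0,:2]; r=onz(s,[[297+207/8,175+391/8]],5)[0,:2];t=onz(s,[[322,175+66/8]],12)[0,:2]
for n,p,o in (('bar',b,-20),('horn',h,12),('boreback',r,-7.5),('tabend',t,-44)): print(n,p@ex-o)
print(np.array([606.58,-224.58])@ex, np.array(ctrl.get_state()['position'])[:2]@ex)
```

```text
bar 384.0634321946188
horn 383.9486560693598
boreback 383.8135971265644
tabend 382.2123865592911
383.684484792745 351.1769949658057
```

>>> jog_arm:
  deltas:
    - [0.35, 0, -0.001, -0.03, 0]
    - [0.35, 0, -0.001, -0.06, 0]
    - [0.35, 0, -0.001, -0.085, 0]
    - [0.35, 0, -0.001, -0.085, 0]
    - [0.35, 0, -0.001, -0.085, 0]

```text
t: 3.38
position: [578.9, -242.7, 28.0]
ee_rot: [0.001, -0.285, 0.958, -0.001]
ft_force: [0.3, 1.0, 0.1]
gripper_width: 30.2
```

Run:
```python
from h import *
s=snap('wrist','wrist3.png'); print(s['st']['position'])
s=snap('scene','scene3.png');crop(s,200,170,130,100,6,'sc3.png')
```

```text
[ 578.86520613 -242.7354206    27.96873995]
```

View pics/wrist3.png

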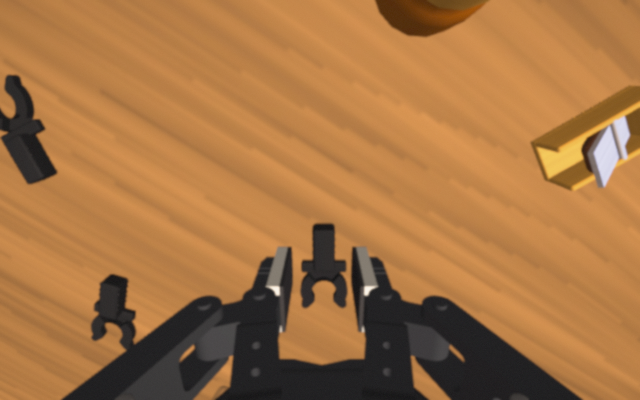

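View pics/sc3.png

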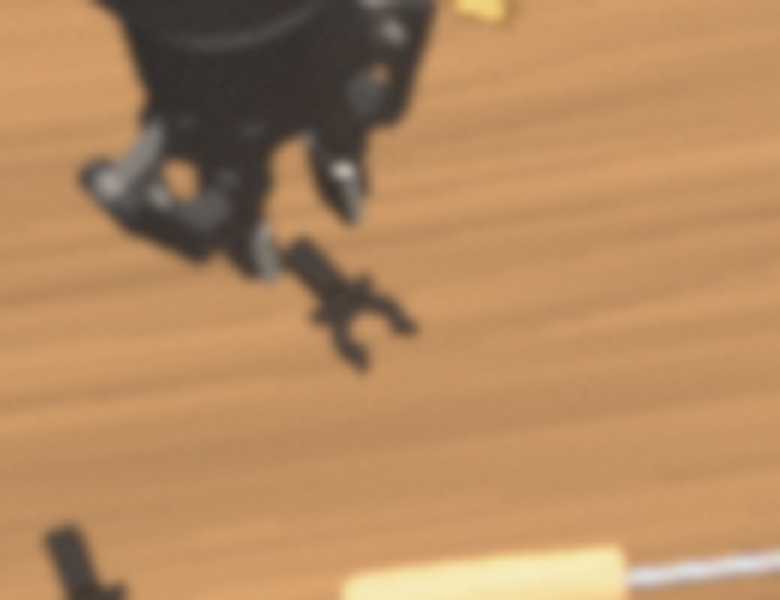

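The clip lies centred between the pads (x 323, pads at 287 and 357). Now I'll descend and close.

>>> jog_arm:
  deltas:
    - [0.35, 0, 0, -0.015, 0]
    - [0.35, 0, 0, -0.023, 0]
    - [0.3, 0, 0, -0.0235, 0]
    - [0, 0, 0, -0.0235, 0]
    - [0, 0, 0, -0.0235, 0]
  squeeze: 60

```text
t: 4.1
position: [578.0, -242.6, 3.1]
ee_rot: [0.0, -0.285, 0.958, -0.0]
ft_force: [0.8, -0.4, 0.3]
gripper_width: 10.2
```

>>> jog_arm:
  deltas:
    - [0, 0, 0, 0, 0]
    - [0, 0, 0, 0, 0]
    - [0, 0, 0, 0.01, 0]
    - [0, 0, 0, 0.03, 0]
    - [0, 0, 0, 0.03, 0]

```text
t: 4.72
position: [579.2, -242.8, 35.0]
ee_rot: [0.002, -0.285, 0.958, -0.001]
ft_force: [0.5, -0.0, -0.2]
gripper_width: 10.1
```

Run:
```python
from h import *
s=snap('wrist','wrist4.png'); print(s['st']['position']); crop(s,250,200,150,110,5,'w4.png')
```

```text
[ 579.16264705 -242.8041328    35.03287267]
```

View pics/w4.png

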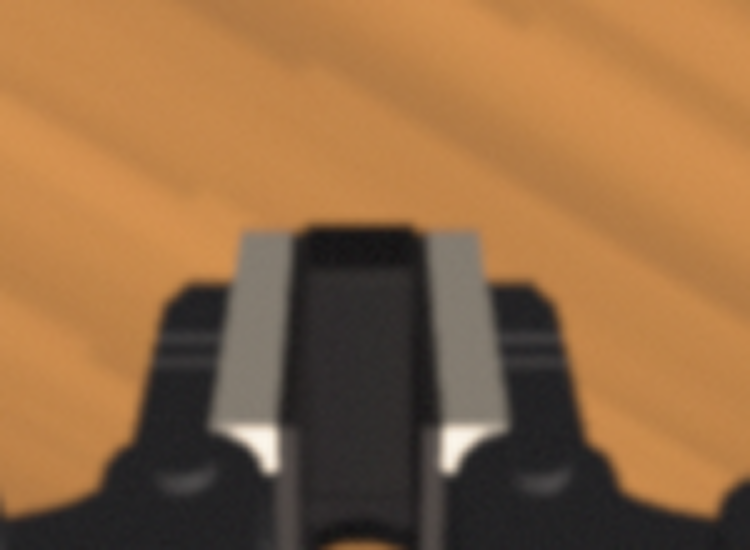

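The clip is gripped (width 10 mm, tab seen between the pads at crop (360,350)). I'll lift it, turn to heading 93° and put the wrist camera above the axle to measure it.

>>> jog_arm:
  deltas:
    - [0, 0, 0, 0.06, 0]
    - [0, 0, 0.01, 0.12, 8]
    - [0, 0, 0.06, 0.17, 16]
    - [0, 0, 0.12, 0.195, 24]
    - [0, 0.002, 0.18, 0.195, 32]

```text
t: 5.4
position: [580.1, -68.1, 229.6]
ee_rot: [0.002, -0.54, 0.842, -0.001]
ft_force: [0.3, 0.8, -1.5]
gripper_width: 10.0
```

>>> jog_arm:
  deltas:
    - [0, 0.002, 0.06, 0, 8]
    - [0, 0.004, 0.12, 0, 16]
    - [0, 0.006, 0.18, 0, 24]
    - [0, 0.008, 0.24, 0, 28]
    - [0, 0.008, 0.29, 0, 28]

```text
t: 6.02
position: [587.0, 222.8, 226.8]
ee_rot: [0.0, 0.727, -0.687, -0.0]
ft_force: [1.3, -0.5, -0.3]
gripper_width: 10.1
```

>>> jog_arm:
  deltas:
    - [0, 0, 0.02, 0, 0]
    - [0, 0, 0.02, 0, 0]
    - [0, 0, 0.02, 0, 0]
    - [0, 0, 0.02, 0, 0]
    - [0, 0, 0.02, 0, 0]

```text
t: 6.65
position: [587.7, 239.6, 227.6]
ee_rot: [-0.0, 0.726, -0.688, 0.0]
ft_force: [-0.9, 0.9, -0.7]
gripper_width: 10.3
```

Run:
```python
from h import *
np.set_printoptions(precision=3,suppress=True)
s=snap('wrist','wrist5.png'); print(s['st']['position'],s['st']['ee_rot'],s['st']['joint_vel'],s['st']['joints']); print(proj(s,[[591,175,172],[591,175,150]]))
t=snap('scene','scene5.png');
```

```text
[587.696 239.645 227.616] [-0.     0.726 -0.688  0.   ] [ 0.005  0.001  0.002 -0.002 -0.001  0.   ] [ 0.694  0.295 -0.088 -0.    -1.187 -0.641]
[[322.81  123.645]
 [322.673 120.764]]
```

View pics/wrist5.png

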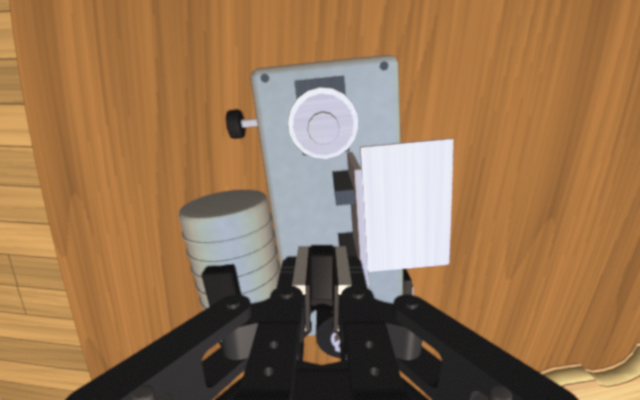

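View pics/scene5.png

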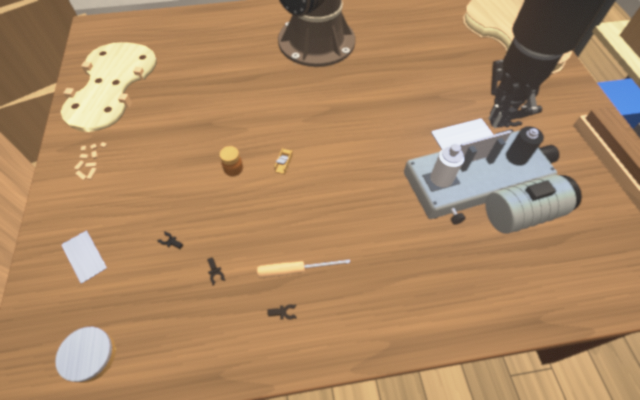

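The wrist view shows the roller and washer almost straight down, with a ring at (323,123) and the axle circle at (323,127). I'll fit both.

Run:
```python
from h import *
np.set_printoptions(precision=2,suppress=True)
s=load('wrist5.png'); crop(s,280,80,90,90,8,'ax5.png')
g=s['pixels'].astype(np.float32)
x0,y0,k=275,75,8
c=cv2.resize(g[y0:y0+100,x0:x0+100],None,fx=k,fy=k,interpolation=cv2.INTER_CUBIC)
m=((c.min(2)>190)).astype(np.uint8)
cs,_=cv2.findContours(m,cv2.RETR_CCOMP,cv2.CHAIN_APPROX_NONE)
for q in cs:
    if cv2.contourArea(q)>3000:
        h=cv2.convexHull(q)[:,0].astype(float); px=(h+.5)/k-.5+[x0,y0]
        for z in (142,150,172):
            W=onz(s,px,z)[:,:2]; A=np.c_[2*W,np.ones(len(W))]; b=(W**2).sum(1)
            p=np.linalg.lstsq(A,b,rcond=None)[0]; r=np.sqrt(p[2]+p[0]**2+p[1]**2); print(z,p[:2],'r',r,'rms',np.std(np.hypot(*(W-p[:2]).T)))
        print(px.mean(0))
```

```text
142 [556.24 203.25] r 11.755954343726374 rms 0.5059198240177076
150 [557.52 201.66] r 11.344428558811552 rms 0.4882097303413998
172 [561.04 197.27] r 10.21273265029902 rms 0.43950697273170425
[362.46 155.98]
142 [590.64 177.96] r 24.821957161714582 rms 0.15959955523549246
150 [590.72 177.25] r 23.95304638634493 rms 0.1540126560081258
172 [590.92 175.29] r 21.563541754077306 rms 0.1386486831328746
[323.01 120.56]
142 [590.72 179.98] r 11.89042562571101 rms 0.1767165044304503
150 [590.79 179.2 ] r 11.474192575195787 rms 0.17053041387027504
172 [590.99 177.05] r 10.329551686252104 rms 0.15351866482975887
[320.94 120.56]
```

View pics/ax5.png

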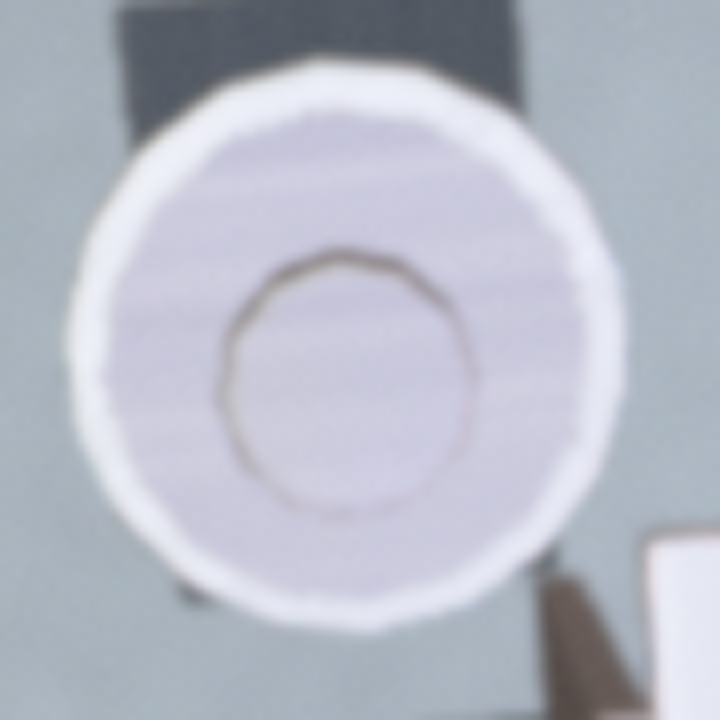

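Roller fit: centre (590.6,178.0), r 24.8 against 25. Axle top: (591.0,177.1), r 10.3 against 10. Both agree, so I take the axle as (590.8,177.6). Next I'll back off to about 60 mm short of it and come down to groove height.

>>> jog_arm:
  deltas:
    - [0, 0.003, -0.05, 0, 0]
    - [0, 0.006, -0.1, 0, 0]
    - [0, 0.008, -0.145, 0, 0]
    - [0, 0.008, -0.155, 0, 0]
    - [0, 0.008, -0.155, 0, 0]

```text
t: 7.38
position: [595.6, 85.0, 227.6]
ee_rot: [-0.0, 0.726, -0.688, 0.0]
ft_force: [-0.0, 0.4, 0.4]
gripper_width: 10.0
```

>>> jog_arm:
  deltas:
    - [0, 0, 0, -0.04, 0]
    - [0, 0, 0, -0.072, 0]
    - [0, 0, 0, -0.072, 0]
    - [0, 0, 0, -0.072, 0]
    - [0, 0, 0, -0.072, 0]

```text
t: 8.0
position: [596.5, 86.3, 157.0]
ee_rot: [-0.001, 0.726, -0.687, 0.001]
ft_force: [0.1, 0.2, -1.0]
gripper_width: 9.8
```

Run:
```python
from h import *
np.set_printoptions(precision=2,suppress=True)
t=snap('scene','scene6.png'); p=t['st']; print(p['position'],p['ee_rot'])
q=snap('top','top6.png')
h=np.array([-.054,.9985,0]);P=np.array(p['position']);P[2]-=2.8
B=P+32.8*h+[0,0,2.5]
for n,s in (('scene',t),('top',q)): print(n,proj(s,[B,B+12*h,P-11*h,[590.8,177.6,150],[590.8,177.6,172]]))
crop(t,405,105,110,90,7,'s6.png'); crop(q,165,185,90,70,8,'t6.png')
```

```text
[596.46  86.32 157.03] [-0.    0.73 -0.69  0.  ]
scene [[424.06 157.38]
 [429.79 156.34]
 [402.72 161.96]
 [450.8  154.18]
 [453.99 147.19]]
top [[217.46 213.33]
 [212.13 213.74]
 [237.15 212.  ]
 [192.25 216.08]
 [189.31 214.65]]
```

View pics/s6.png

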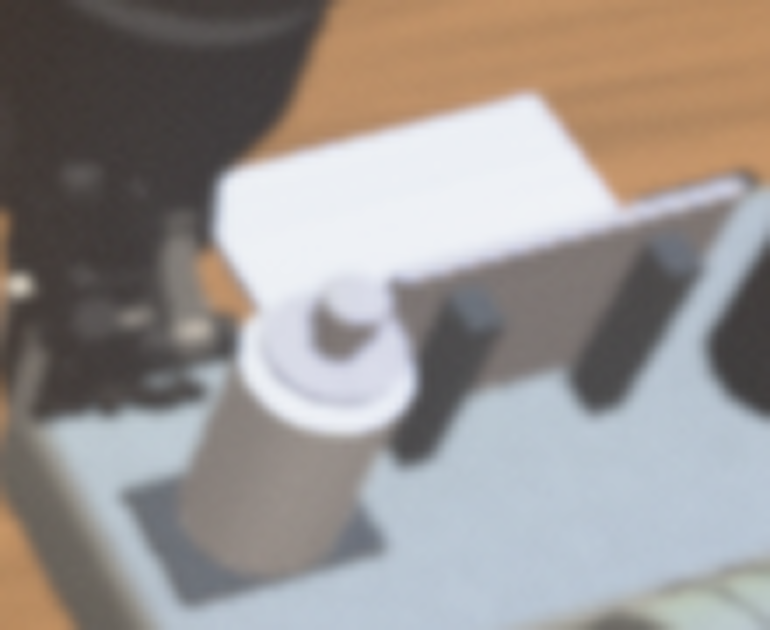

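View pics/t6.png

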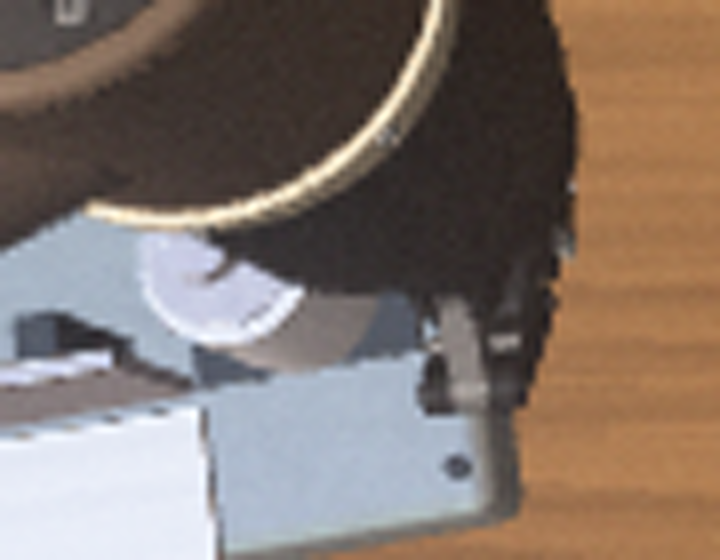

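The scene view suggests the clip's horns sit some 4 px lower than predicted (around (433,160)). I'll check how the clip sits in the jaws before inserting.

Run:
```python
from h import *
t=load('scene6.png'); im=t['pixels'][140:175,400:450,::-1]
im=cv2.resize(im,None,fx=16,fy=16,interpolation=cv2.INTER_LANCZOS4); im=cv2.convertScaleAbs(im,alpha=2,beta=0)
cv2.imwrite('pics/s6z.png',im)
w=snap('wrist','wrist6.png'); crop(w,250,200,150,140,5,'w6.png'); print(w['st']['position'])
h=np.array([-.054,.9985,0]); l=np.array([.9985,.054,0])
P=np.array(w['st']['position'])
for zb in (-2.8,):
    b=P+[0,0,zb]+32.8*h
    pts=[b+a*h+c*l+[0,0,z] for a,c,z in ((-44,6,12),(-44,-6,12),(-44,6,0),(-44,-6,0),(-20,6,12),(-20,-6,12),(0,0,5),(12,9,5),(12,-9,5),(-20,13.5,5),(-20,-13.5,5))]
    print(proj(t,pts).round(1).tolist()); print(proj(w,pts).round(1).tolist())
```

```text
[596.12433876  86.00319139 156.66190813]
[[404.5, 160.6], [402.5, 155.8], [403.4, 164.4], [401.4, 159.6], [416.3, 158.5], [414.2, 153.8], [424.1, 156.6], [431.5, 159.1], [428.2, 152.1], [416.9, 163.7], [412.1, 153.0]]
[[310.2, 252.0], [335.6, 252.0], [311.0, 240.8], [334.7, 240.8], [310.8, 295.0], [334.9, 295.0], [322.7, 318.3], [306.4, 335.9], [338.9, 335.9], [296.8, 286.8], [348.8, 286.9]]
```

View pics/s6z.png

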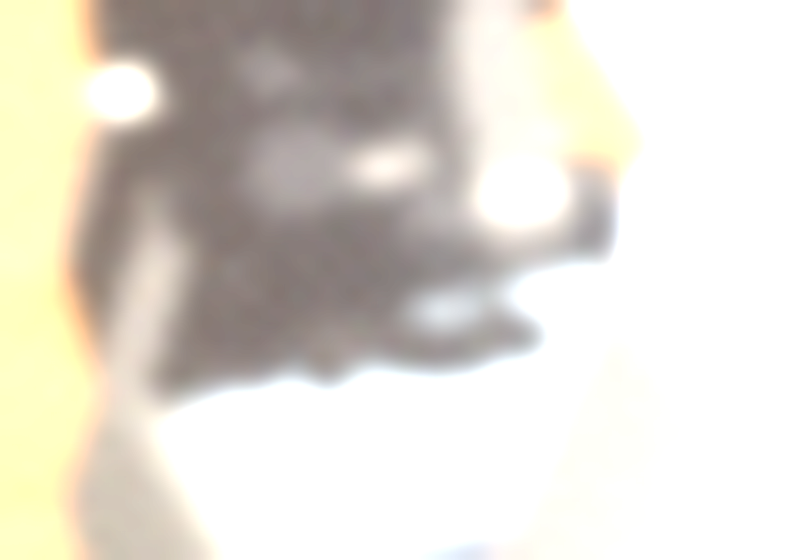

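View pics/w6.png

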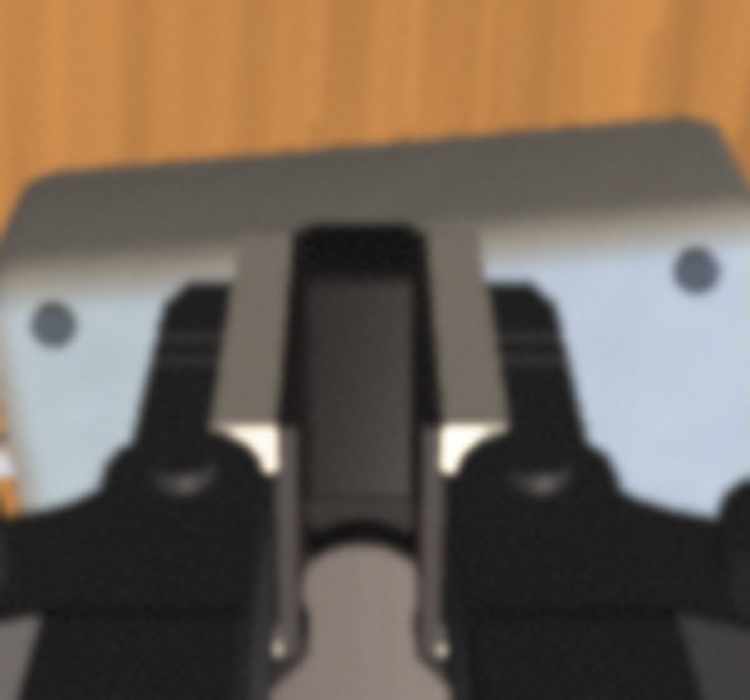

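The clip's offset from prediction (+3,+1.5 px) roughly matches the scene camera's own offset at the axle (+2,+0.7 px), and the wrist view shows no visible tilt. So the clip is held level. I'll bring the horns over the washer rim and feel for its height.

>>> jog_arm:
  deltas:
    - [0, -0.001, 0.015, 0, 0]
    - [0, -0.002, 0.0315, 0, 0]
    - [0, -0.002, 0.0315, -0.001, 0]
    - [0, -0.002, 0.0315, -0.002, 0]
    - [0, -0.002, 0.0315, -0.002, 0]

```text
t: 8.78
position: [593.4, 117.0, 153.2]
ee_rot: [0.0, 0.726, -0.687, -0.0]
ft_force: [-0.8, 0.5, -0.1]
gripper_width: 9.8
```

Run:
```python
from h import *
t=snap('scene','scene7.png'); print(t['st']['position'],t['st']['ft_force'])
im=t['pixels'][130:180,405:475,::-1]
cv2.imwrite('pics/s7z.png',cv2.resize(im,None,fx=11,fy=11,interpolation=cv2.INTER_LANCZOS4))
w=snap('wrist','wrist7.png'); crop(w,250,200,150,140,5,'w7.png')
```

```text
[593.39988278 117.03154635 153.19787329] [-0.83433679  0.45379719 -0.14327052]
```

View pics/s7z.png

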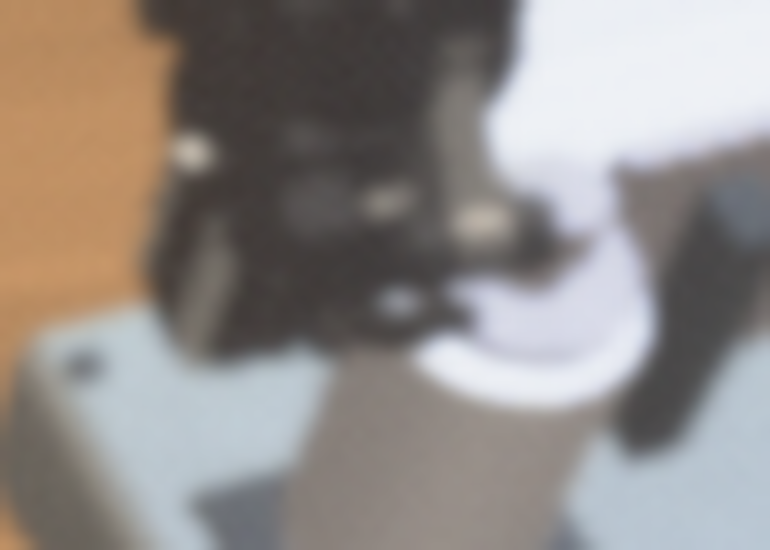

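View pics/w7.png

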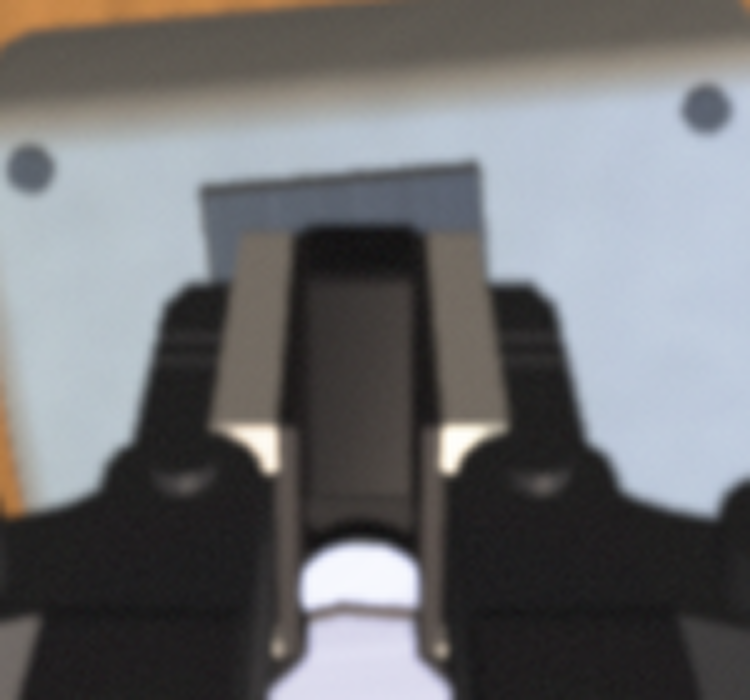

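In the scene crop the near horn at (460,315) is over the washer. In the wrist crop the washer's edge at (360,605) is laterally centred in the bore. Now I'll feel down gently.

>>> jog_arm:
  deltas:
    - [0, 0, 0, -0.0003, 0]
    - [0, 0, 0, -0.0006, 0]
    - [0, 0, 0, -0.001, 0]
    - [0, 0, 0, -0.001, 0]
    - [0, 0, 0, -0.001, 0]

```text
t: 9.5
position: [593.6, 117.0, 152.5]
ee_rot: [-0.0, 0.726, -0.687, 0.0]
ft_force: [0.4, -1.0, 1.7]
gripper_width: 9.9
```

>>> jog_arm:
  deltas:
    - [0, 0, 0, -0.0003, 0]
    - [0, 0, 0, -0.0006, 0]
    - [0, 0, 0, -0.001, 0]
    - [0, 0, 0, -0.001, 0]
    - [0, 0, 0, -0.001, 0]

```text
t: 10.12
position: [593.7, 117.0, 151.8]
ee_rot: [-0.0, 0.726, -0.687, 0.0]
ft_force: [-0.2, -2.3, 5.5]
gripper_width: 10.0
```

Contact with the washer at TCP z≈152 (5.5 N). I'll raise 1.5 mm and advance to the neck.

>>> jog_arm:
  deltas:
    - [0, 0, 0, 0.0015, 0]
    - [0, 0, 0, 0.0015, 0]
    - [0, -0.0005, 0.008, 0.0015, 0]
    - [0, -0.0008, 0.015, 0.0015, 0]
    - [0, -0.0008, 0.015, 0.0015, 0]
  squeeze: 80

```text
t: 10.75
position: [592.8, 133.0, 152.7]
ee_rot: [-0.0, 0.727, -0.687, -0.0]
ft_force: [-0.3, 0.3, 0.5]
gripper_width: 9.1
```

Run:
```python
from h import *
t=snap('scene','scene8.png'); print(t['st']['position'],t['st']['ft_force'])
im=t['pixels'][130:180,405:475,::-1]
cv2.imwrite('pics/s8z.png',cv2.resize(im,None,fx=11,fy=11,interpolation=cv2.INTER_LANCZOS4))
w=snap('wrist','wrist8.png'); crop(w,250,200,150,140,5,'w8.png')
```

```text
[592.75203478 133.01992644 152.74705881] [-0.29791185  0.31613557  0.54576833]
```

View pics/s8z.png

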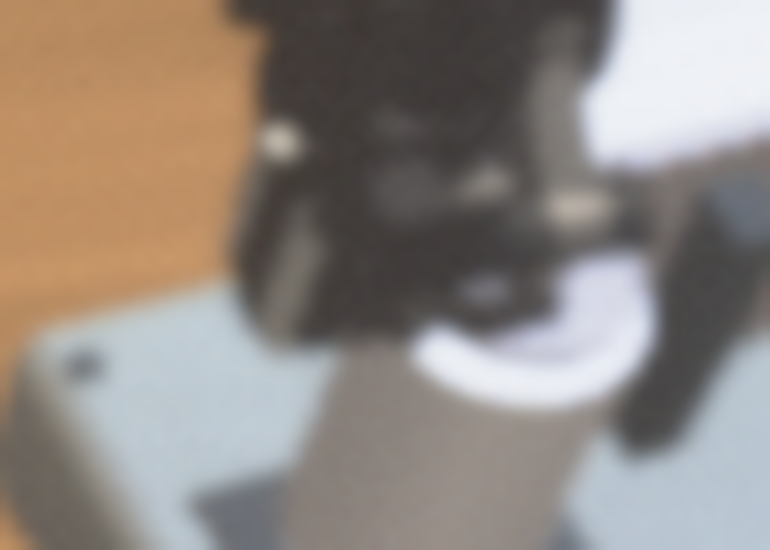

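View pics/w8.png

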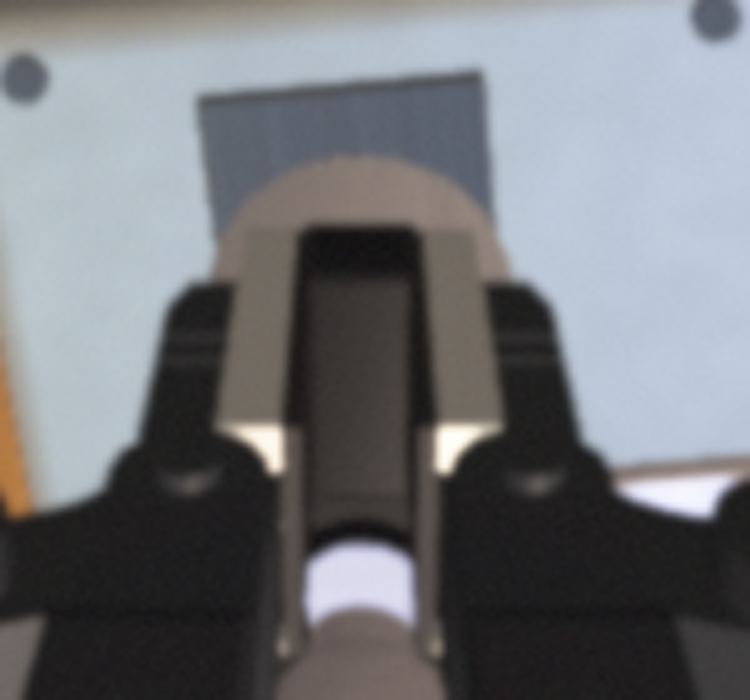

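The axle neck is centred in the mouth (wrist crop (360,605)), with about 12 mm to go. Pushing.

>>> jog_arm:
  deltas:
    - [0, 0, 0.003, 0, 0]
    - [0, -0.0002, 0.006, 0, 0]
    - [0, -0.0004, 0.008, 0, 0]
    - [0, -0.0005, 0.01, 0, 0]
    - [0, -0.0005, 0.01, 0, 0]

```text
t: 11.48
position: [592.2, 142.3, 152.8]
ee_rot: [-0.0, 0.726, -0.687, -0.0]
ft_force: [0.2, -1.1, 0.2]
gripper_width: 8.9
```

>>> jog_arm:
  deltas:
    - [0, 0, 0.001, 0, 0]
    - [0, 0, 0.0015, 0, 0]
    - [0, 0, 0.002, 0, 0]
    - [0, 0, 0.002, 0, 0]
    - [0, 0, 0.002, 0, 0]

```text
t: 12.1
position: [592.2, 144.2, 152.9]
ee_rot: [-0.0, 0.726, -0.687, -0.0]
ft_force: [-0.5, -0.4, -0.3]
gripper_width: 9.3
```

Run:
```python
from h import *
w=snap('wrist','wrist9.png'); print(w['st']['position'],w['st']['ft_force'],w['st']['wrist_torque']); crop(w,250,200,150,140,5,'w9.png')
```

```text
[592.22746293 144.15203842 152.87453418] [-0.50784552 -0.4182117  -0.3219248 ] [ 0.00911803 -0.04885704 -0.00882537]
```

View pics/w9.png

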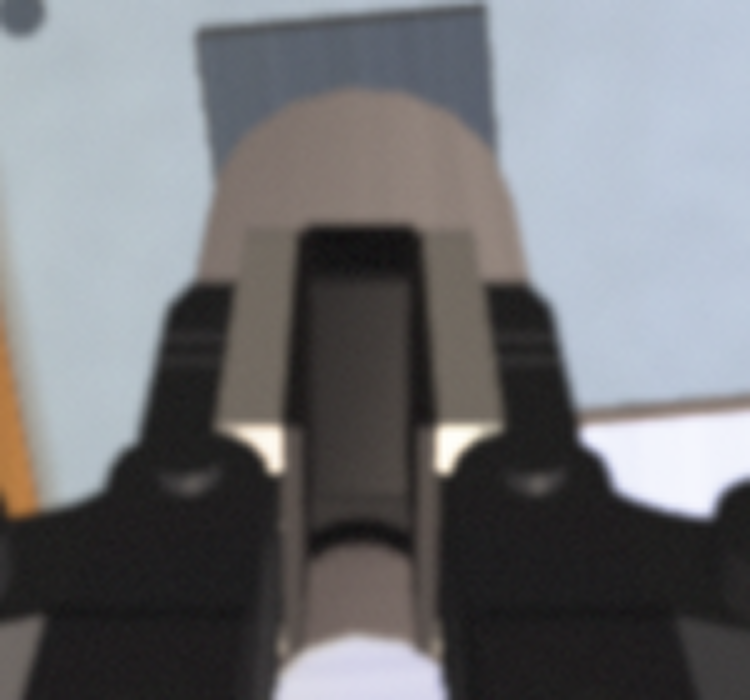

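The bore's back now nearly touches the neck and the tab has not slipped. I'll push a little farther to feel the stop.

>>> jog_arm:
  deltas:
    - [0, 0, 0.0005, 0, 0]
    - [0, 0, 0.001, 0, 0]
    - [0, 0, 0.0015, 0, 0]
    - [0, 0, 0.0015, 0, 0]
    - [0, 0, 0.0015, 0, 0]

```text
t: 12.78
position: [592.0, 144.7, 152.8]
ee_rot: [0.001, 0.726, -0.688, 0.0]
ft_force: [0.6, -4.6, 0.5]
gripper_width: 8.9
```

>>> jog_arm:
  deltas:
    - [0, 0, 0.0005, 0, 0]
    - [0, 0, 0.001, 0, 0]
    - [0, 0, 0.0015, 0, 0]
    - [0, 0, 0.0015, 0, 0]
    - [0, 0, 0.0015, 0, 0]

```text
t: 13.4
position: [592.0, 145.0, 152.9]
ee_rot: [0.001, 0.726, -0.688, 0.001]
ft_force: [2.1, -10.5, 1.2]
gripper_width: 9.4
```

Run:
```python
from h import *
w=snap('wrist','wrist10.png'); print(w['st']['position'],w['st']['ft_force'],w['st']['wrist_torque']); crop(w,250,200,150,140,5,'w10.png')
t=snap('scene','scene10.png')
im=t['pixels'][130:180,405:475,::-1]
cv2.imwrite('pics/s10z.png',cv2.resize(im,None,fx=11,fy=11,interpolation=cv2.INTER_LANCZOS4))
```

```text
[592.00658872 144.96612043 152.88786893] [  2.08021659 -10.52497762   1.21269924] [-3.74953477 -0.54162318 -0.0176229 ]
```

View pics/w10.png

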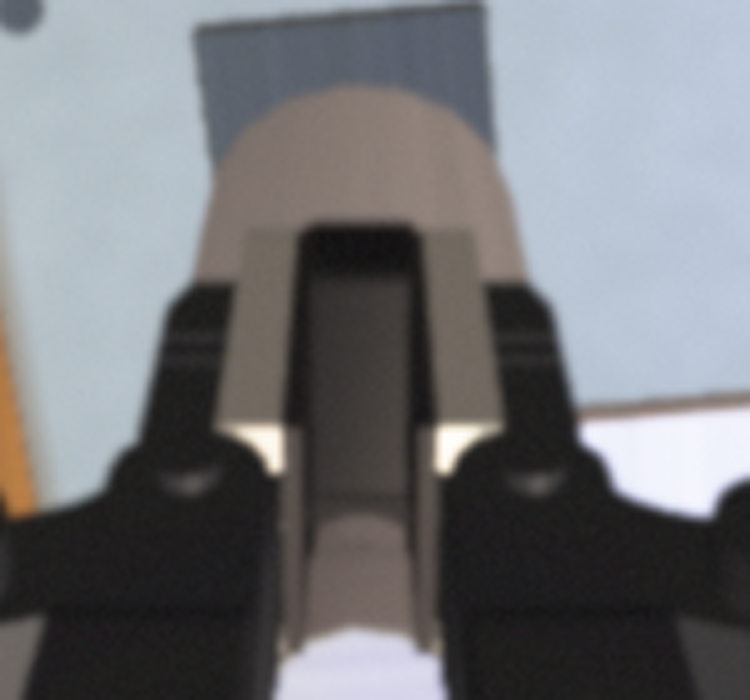

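View pics/s10z.png

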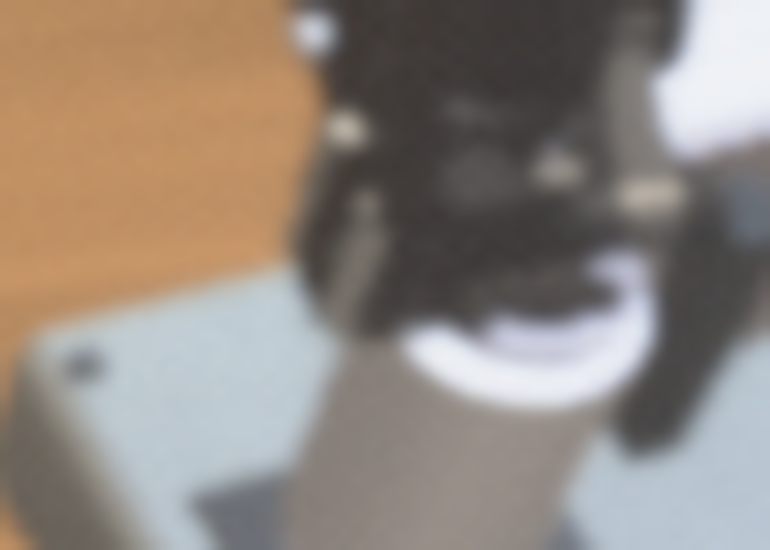

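Run:
```python
from h import *
o=[]
for n in ('wrist8.png','wrist9.png','wrist10.png'):
    s=load(n); im=s['pixels'][238:345,298:346,::-1]
    im=cv2.resize(im,None,fx=5.3,fy=5.3,interpolation=cv2.INTER_CUBIC); o.append(np.clip(255*(im/255.)**.55,0,255).astype(np.uint8))
    st=s['st']; P=np.array(st['position']); A=np.array([590.8,177.6,0]); h=np.array([-.054,.9985,0])
    u=proj(s,[A-10*h+[0,0,172],A-10*h+[0,0,158],A-7*h+[0,0,158],A-7*h+[0,0,155],P+[0,0,-2.8+5]+(32.8-7.5)*h,P+[0,0,9.2]+12.8*h])
    print(n,P, ((u-[298,238])*5.3).round()[:,1])
cv2.imwrite('pics/cmp.png',np.hstack(o))
```

```text
wrist8.png [592.72242281 132.771097   152.75210363] [565. 463. 486. 466. 365. 302.]
wrist9.png [592.22746293 144.15203842 152.87453418] [466. 369. 394. 374. 365. 302.]
wrist10.png [592.00658872 144.96612043 152.88786893] [459. 362. 387. 368. 366. 302.]
```

View pics/cmp.png

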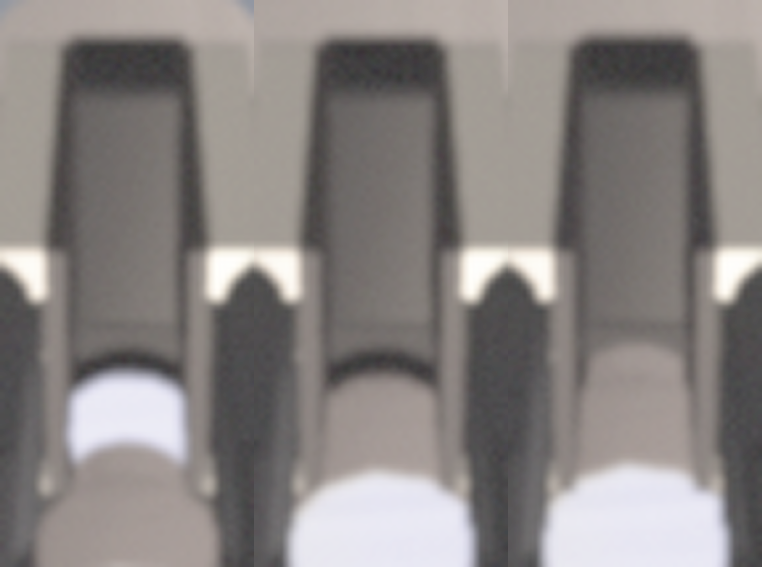

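The force rose from 4.6 to 10.5 N over 0.3 mm, which is a hard stop where the bore meets the neck. The bore edge looks different from the previous frame (brown up to row 343 in the comparison). So I'll relieve the push, open the fingers and look.

>>> jog_arm:
  deltas:
    - [0, 0, -0.001, 0, 0]
    - [0, 0, -0.0022, 0, 0]
    - [0, 0, -0.0022, 0, 0]
    - [0.25, 0, -0.0022, 0, 0]
    - [0.3, 0, -0.0022, 0, 0]

```text
t: 14.12
position: [592.5, 145.6, 153.0]
ee_rot: [-0.001, 0.726, -0.687, -0.0]
ft_force: [1.3, 0.3, 0.4]
gripper_width: 25.4
```

Run:
```python
from h import *
w=snap('wrist','wrist11.png'); print(w['st']['position'],w['st']['ft_force'],w['st']['gripper_width']); crop(w,250,200,150,140,5,'w11.png')
```

```text
[592.49216278 145.57657538 153.0166804 ] [1.33978944 0.26370121 0.44386781] 25.403982419611534
```

View pics/w11.png

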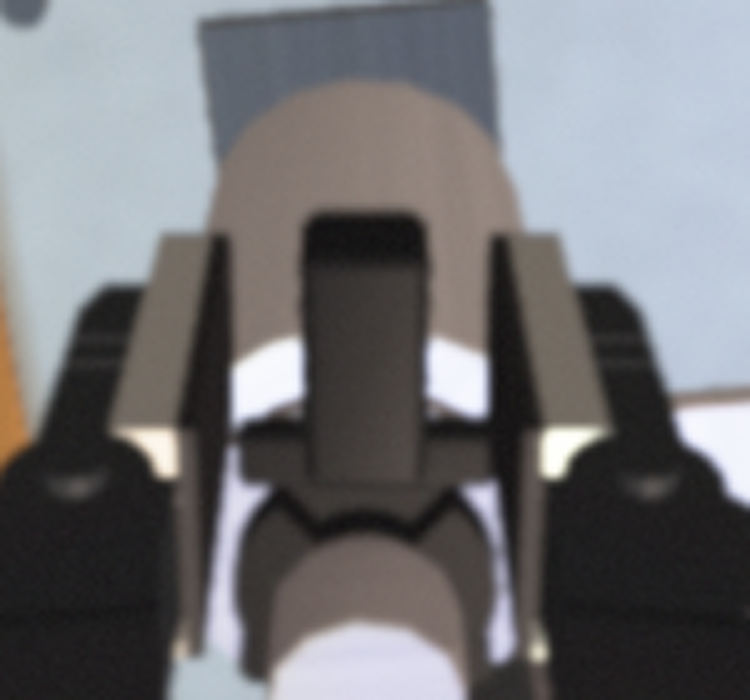

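The view with open fingers shows the ring wrapping the axle at crop (365,580), the cross bar level at (365,450), and the tab free between the fingers. Lifting away.

>>> jog_arm:
  deltas:
    - [0.35, 0, -0.002, 0, 0]
    - [0.35, 0, -0.002, 0.005, 0]
    - [0.35, 0, -0.002, 0.03, 0]
    - [0.35, 0, -0.002, 0.08, 0]
    - [0.35, 0, -0.002, 0.08, 0]

```text
t: 14.8
position: [594.5, 143.7, 237.9]
ee_rot: [-0.004, 0.726, -0.687, 0.002]
ft_force: [-0.7, 0.3, -0.6]
gripper_width: 30.1
```

>>> jog_arm:
  deltas:
    - [0.35, 0, 0.05, 0, 0]
    - [0.35, 0, 0.085, 0, 0]
    - [0.35, 0, 0.085, 0, 0]
    - [0.35, 0, 0.085, 0, 0]
    - [0.35, 0, 0.085, 0, 0]

```text
t: 15.42
position: [592.2, 227.0, 232.9]
ee_rot: [0.0, 0.726, -0.688, 0.0]
ft_force: [0.2, 0.1, -0.2]
gripper_width: 30.1
```

Run:
```python
from h import *
w=snap('wrist','wrist12.png'); print(w['st']['position'],w['st']['ft_force'],w['st']['t']); crop(w,270,60,110,110,6,'w12.png')
t=snap('scene','scene12.png'); im=t['pixels'][125:185,410:480,::-1]
cv2.imwrite('pics/s12z.png',cv2.resize(im,None,fx=10,fy=10,interpolation=cv2.INTER_LANCZOS4))
```

```text
[592.2152605  227.02302855 232.91430014] [ 0.18983505  0.1164042  -0.19929189] 15.425
```

View pics/w12.png

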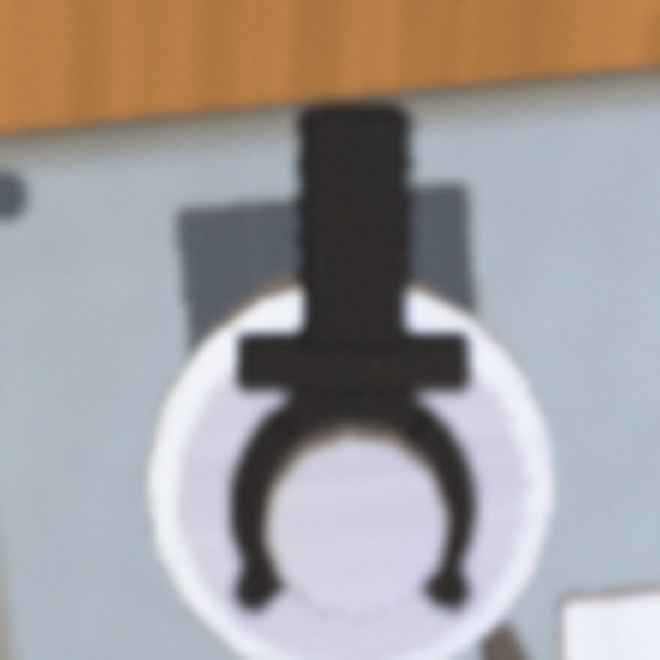

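View pics/s12z.png

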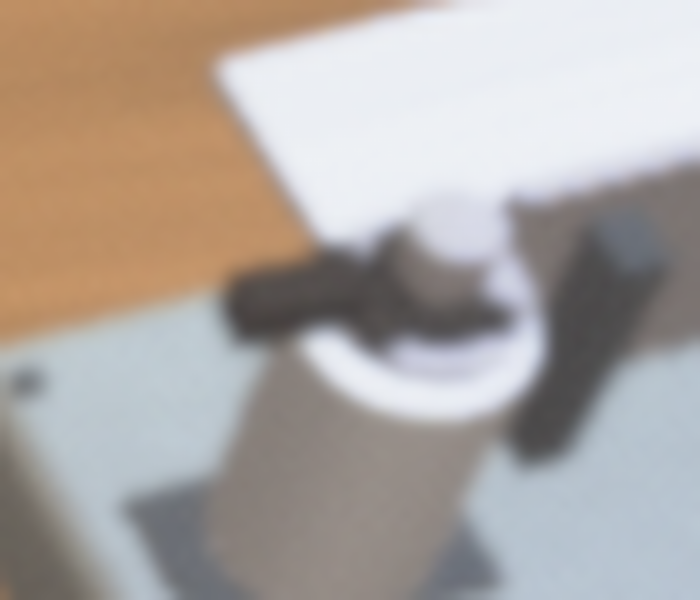

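It looks seated and level. I'll do a numeric centring check, then hand in.

Run:
```python
from h import *
s=load('wrist12.png')
f=lambda x,y,z: onz(s,[[270+x/6-.4,60+y/6-.4]],z)[0,:2]
h=np.array([-.054,.9985]); l=np.array([.9985,.054])
L=f(152,485,142);Rr=f(553,485,142);print('roller lateral',(L@l+Rr@l)/2, (Rr-L)@l)
print('roller back edge+25', f(352,283,142)@h+25)
print('axle top near/far', f(353,435,172)@h, f(353,615,172)@h)
for n,p,o in (('bar back',f(352,335,155),-20),('horn',f(352,612,155),12),('tab end',f(352,104,162),-44)): print(n,p@h-o)
print('clip lat',(f(238,360,155)@l+f(468,360,155)@l)/2,(f(302,200,162)@l+f(408,200,162)@l)/2)
t=snap('scene','scene13.png')
d=cv2.absdiff(t['pixels'][140:290,210:360],load('scene0.png')['pixels'][140:290,210:360]).max(2); print('changed px',np.argwhere(d>60).mean(0)+[140,210],(d>60).sum())
```

```text
roller lateral 599.1506224457264 -49.09729840284141
roller back edge+25 146.20749259342128
axle top near/far 135.7023808288159 155.078746832962
bar back 146.4315788531835
horn 146.2596680280487
tab end 146.02654412070495
clip lat 599.4700757454973 599.5064632054044
changed px [219.64942529 256.7183908 ] 174
```

```bash
python3 -c "
from plant import ticket; print(ticket.finish_job())"
```

```text
the job is handed in; nothing more can be done
None
```

The clip is snapped home in the axle groove, and I handed the job in at about 15.5 s of the 38 s allowed. I took the clip nearest the base by its tab and slid it along just above the washer. I pushed until the bore met the neck (force rose from 4.6 to 10.5 N over 0.3 mm), then opened the fingers and lifted clear.

- **Centring:** in the last wrist picture the bore is within about 0.3 mm of the roller's axis, both across and along the push direction. The rougher axle-top edges put it about 0.9 mm off along the push, still inside the 2 mm limit.
- **Level:** the clip looks level in both the wrist and scene views. I judged the tilt by eye and did not measure it, nor the clip's final height in the groove.
- **Bystanders:** in the part of the bench around the jar, plane and screwdriver, only the clip's old spot changed between the first and last scene pictures.
- **Robot clear:** the last force reading was about 0.3 N, so the arm touches nothing.
- **Disagreements:**
  - The scene camera read 2–4 px off my other measurements, for the axle as well as the clip, so I went by the wrist camera.
  - The gripper read 9–10 mm on the 12 mm tab.
  - One frame taken while pushing showed the edge of the bore in an odd place. It looked right once the fingers opened.

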